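Slide the tall sample bottle into the reading bay and take the reading

TASK

Slide the tall amber bottle with the orange cap across the desk into the open bay of the grey reading station until it is fully home against the back of the bay, pushing it gently and low on its body so that it stays upright; do not grip or lift it, and do not touch its neck or cap. Then, with the bottle home, press the green button on top of the station all the way down, let it come up again, and leave the robot clear of everything. Leave the other bottle, the stamp and the mug where they stand.

Things in the scene. Friction and masses are not known exactly. Their poses are not given: they have to be found in the camera images.
- bottle: the bottle to push: closed, tall, narrow, amber glass, paper band, orange cap. Straight round body 52 mm in diameter up to 95 mm above the desk, narrower above; whole height 202 mm; mass 0.3 to 0.5 kg, loose. Origin: centre of its underside, z up. Pushed within 25 mm of the desk it slides; pushed high it tips.
- bottle_neck: shoulder, neck and cap of the same bottle, one piece with it; not to be touched. Narrows over 28 mm to a 25 mm neck, cap 30 mm in diameter, 107 mm tall in all. Origin: on the bottle's axis, 95 mm above its underside. A gripper tilted 20 degrees or more, fingertips leading in the push, stays clear of it.
- station: grey reading station, fixed to the desk. Origin: on the desk where the bottle's axis stands when fully home (blue disc, 52 mm). x points into the bay (push along +x), y to its left, z up. The bay's floor is the desk, no step. Its back is the upright front face, at x = 26 mm, of a grey housing that reaches to x = 176 mm, 130 mm wide, 60 mm tall.
- bay_mouth (a point): point on the desk in the middle of the bay's entrance, 48 mm before the station's origin, same axes. Here the two aluminium side fences (35 mm tall, 8 mm thick) are about 115 mm apart; they close in to 78 mm apart at 24 mm before the station's origin and stay so to the back.
- read_button_top (a point): centre of the top face of the round green push button (34 mm in diameter) on the housing's top, on the station's centre line 125 mm from its origin along x. It moves straight down.
- read_button (a joint): travel of the green button: 0 up, 0.006 m all the way down; a spring returns it; about 5 N presses it down fully.
- spare_bottle: bystander: a closed tall narrow amber bottle with a paper band and a white cap: straight round body 52 mm in diameter from the desk up to 95 mm, then a shoulder that narrows over 28 mm to a 25 mm neck; whole height 202 mm. Origin: centre of its underside.
- stamp: bystander: yellow and black hand stamp, 36 x 60 mm, 74 mm tall. Origin: centre of its underside.
- mug: bystander: blue mug, 76 mm in diameter plus a handle, 90 mm tall. Origin: centre of its underside.
Mind the look-alikes: they are no part of the job. What is shaped like the bottle but turquoise is not meant.

How it is judged:
On the way, in this order (a step that is already met when the one before it is completed fails the run):
1. the orange-capped bottle stands upright, fully home in the bay (x of bottle in the frame of station between -0.006 and 0.006 m and y of bottle in the frame of station between -0.017 and 0.017 m and angle between bottle's own z axis and vertical below 0.06 rad and height (world z) of bottle below 0.005 m), for 0.3 s.
2. the green button is pressed all the way down with the bottle home (all of step 1 and value of joint read_button above 0.0045 m), for 0.05 s.
At the end, for the whole second after the job is handed in: The bottle with the orange cap stands upright on the desk in the bay, at rest, its axis within 6 mm of the fully home position along the bay and within 17 mm of the bay's centre line; the button is up again; the bystanders are within 20 mm of where they stood (all of step 1 and linear speed of bottle below 0.01 m/s and value of joint read_button below 0.002 m and distance of each of spare_bottle, stamp, mug from where it was at the start of the episode below 0.02 m); the robot touches nothing.
It fails at once if the bottle tips (more than 0.2 rad) or is lifted off the desk (origin above 8 mm) (angle between bottle's own z axis and vertical above 0.2 rad or height (world z) of bottle above 0.008 m).
It fails at once if the bottle's neck or cap is touched (contact force between any of the fingers, the arm and bottle_neck above 0.5 N).
It fails at once if the bottle is gripped or struck hard: more than 25 N from the fingers on it before it is home (contact force between the fingers and bottle above 25 N and x of bottle in the frame of station below -0.012 m).
It fails at once if the button is pressed before the bottle is home (value of joint read_button above 0.003 m and not (x of bottle in the frame of station between -0.006 and 0.006 m and y of bottle in the frame of station between -0.017 and 0.017 m and angle between bottle's own z axis and vertical below 0.06 rad and height (world z) of bottle below 0.005 m)).
It fails at once if the other bottle, the stamp or the mug is moved more than 20 mm (distance of any of spare_bottle, stamp, mug from where it was at the start of the episode above 0.02 m).
It also fails if it takes over 72 s, if anything falls off the work surface, if the arm or the gripper's body presses on something with over 40 N, if the wrist force passes 120 N, or if a joint passes its speed limit or range.

ROBOT

A 6-joint arm with a two-finger parallel gripper is mounted at the origin on the work surface. World frame = base frame: x ahead of the robot, y to its left, z up, the work surface at z = 0. Lengths are in m, angles in rad, forces in N, time in s.
With the tool pointing down it reaches from about 0.425 to 1.125 m from the base axis. Payload 14.9 kg.
Tool frame: the origin (TCP) lies on the centre line of the jaws, within the pads' length; the fingertips stand 25 mm ahead of it and the grasp point (between the pads) lies 6 mm ahead of it; z points along the fingers, y is the direction in which the jaws open and shut (so a half turn about z gives the same grasp; the last joint's range is limited). The gripper opens to 91 mm and grips with 3 to 60 N. Pads are 32 mm wide; open, the fingers measure 118 mm over their backs; the gripper's body (76 mm by 178 mm) begins 60 mm behind the grasp point.
Start: joints at [-1.297, 0.379, 1.734, -0, 1.028, -0.033], TCP at [0.211, -0.667, 0.239] pointing down, gripper open.
Joint ranges: [-2.77, 2.77], [-0.74, 2.19], [0, 2.66], [-1.06, 4.2], [0.31, 2.87], [-3.08, 3.08]. Speed limits (rad/s): [1.89, 1.89, 2.39, 3.14, 3.14, 3.14].

INTERFACE

Orientations are given as a rotation vector (axis times angle).
In Python, from rig import robot gives the robot as it stands.
- The arm moves only by the tool apply_moves, never from a script. Its argument "deltas" is a list of rows, each a list of 7 numbers: the turn, a rotation vector about the tool's x, y, z in rad, then the shift along the tool's x, y, z in m, then the closure, from 0 (fully open) to 1 (shut). In form: [[wx, wy, wz, x, y, z, hand], ...]. A call has 1 to 12 rows; each row is the pose to reach, as a shift and turn from the pose measured when the call began, along the tool's axes at that moment; what a row does not reach only later rows make up. A row lasts 1/10 s, in which the tool goes at most 50 mm and 8.59 degrees, less where a joint would pass 70% of its speed; a pose out of reach is approached as far as the arm can. A call with a gripper value outside its range is refused whole. The fingers move at their own pace and stop on an object; "grip_force" is the grip in N (left out, the last holds). Time passes only in rows, so rows that repeat a pose let the fingers close. It gives the time, the measured TCP pose, the force and the opening at its end, in the units of the state.
- robot.read_state(): the state, without advancing time (a new reading comes with each control period).
- robot.grab_frame(name): name is "side" or "top" or "wrist"; returns a dict with "pixels" (420x560x3 uint8, blue, green, red), "camera_matrix" (3x3 intrinsics, pixels), "pose" (4x4, takes a point from camera to world coordinates). Camera axes: x right, y up, looking along -z (the intrinsics and any distortion apply to the point x, -y, -z); pixel columns grow to the right and rows downward; lengths in m; the calibration is good to about 2 mm. A picture is of the moment at which its call begins. There is no depth.
- robot.sign_off(): hands the job in, once; it reports no verdict.
Trained networks look in the newest picture that a camera, given by its name, has taken for a name from the list of things; names that differ only in an ending like _2 or _b are one class to them, and where a whole thing is asked for, a point or a joint stands for the part that bears it (a point fixed in the world has none). Each returns a list of dicts, best first, with "confidence" (0 to 1); they miss things now and then, are a little off and sometimes report something else, mostly with a low value. They report only what shows in the picture. A call takes as long as a camera call. They do not tell look-alikes from the thing itself.
- robot.recognise(camera, query): "xyz" ([x, y, z] in m, in world coordinates, good to about 4 mm: the middle of the surface that is visible of it).
- robot.silhouettes(camera, query): "mask" (420x560 bool, what is visible of it).
The state is a dict: "time_s": time; "joints": joint angles; "joint_vel": joint speeds; "joint_torque": joint torques, N m; "position": TCP position; "eef_rot": TCP orientation; "force": force on the tool from outside, world axes, zero at the start; "wrist_torque": the same for the moment, N m; "gripper_width": opening from 0.0 (shut) to 1.0 (fully open).
Only numpy, scipy, OpenCV 4.12 (cv2) and the standard library are available. Lean on these libraries where they do the work, as an engineer would, in place of code of your own. Each camera call takes 0.05 s, during which the arm holds its last target.

## Working session

There is one attempt and no reset: what is moved stays moved. The work goes in short steps, Python scripts to look and compute and a tool call to move; the robot and the scene stay as the last step left them, time stands still between calls to the robot, and variables do not carry over. Pictures are saved under pics/ and viewed, and the job is handed in when it is done.

Besides the shell and the picture viewer there is one more tool, called after "Request:" as name([rows], argument=value, ...), one row to a line, values as JSON. apply_moves: Moves the arm, as the interface text tells. Its arguments: {"type":"object","properties":{"deltas":{"type":"array","items":{"type":"array","items":{"type":"number"}}},"grip_force":{"type":"number"}},"required":["deltas"]}

```bash
ls; mkdir -p pics; python3 - <<'E'
from rig import robot
import cv2
for n in("side","top","wrist"):
    f=robot.grab_frame(n); cv2.imwrite(f"pics/{n}0.png",f["pixels"]); print(n,f["camera_matrix"].tolist(),f["pose"].round(4).tolist(),[k for k in f])
print(robot.read_state())
E
```

```text
pics
side [[491.3379834930642, 0.0, 284.84501233329127], [0.0, 491.3379834930642, 208.1571357439249], [0.0, 0.0, 1.0]] [[0.9774, 0.171, -0.1243, 0.4739], [-0.2109, 0.7503, -0.6265, -0.8078], [-0.0139, 0.6386, 0.7694, 1.0449], [0.0, 0.0, 0.0, 1.0]] ['pixels', 'camera_matrix', 'pose']
top [[412.4171252132242, 0.0, 280.4458263884749], [0.0, 412.4171252132242, 209.01244208847805], [0.0, 0.0, 1.0]] [[-0.0217, 0.991, -0.1322, 0.5188], [-0.9997, -0.0204, 0.0112, -0.0412], [0.0084, 0.1324, 0.9912, 0.9454], [0.0, 0.0, 0.0, 1.0]] ['pixels', 'camera_matrix', 'pose']
wrist [[306.69522925214034, 0.0, 277.96794625863555], [0.0, 306.69522925214034, 206.92681259291393], [0.0, 0.0, 1.0]] [[0.3029, 0.9113, 0.2789, 0.2902], [-0.953, 0.2902, 0.0868, -0.6413], [-0.0018, -0.2921, 0.9564, 0.3838], [0.0, 0.0, 0.0, 1.0]] ['pixels', 'camera_matrix', 'pose']
{'time_s': 0.15, 'joints': array([-1.29727492e+00,  3.79293860e-01,  1.73463596e+00,  6.18295789e-06,
        1.02848031e+00, -3.33339826e-02]), 'joint_vel': array([ 2.12528820e-03, -6.92645786e-04, -9.11789883e-04, -2.71141819e-05,
        5.38168314e-04,  5.23440438e-04]), 'joint_torque': array([ 1.92040070e-04, -7.64112210e+01, -4.34659803e+01,  6.50553103e-02,
        4.09576145e-02, -6.66988581e-05]), 'position': array([ 0.21134356, -0.66704914,  0.23844018]), 'eef_rot': array([-3.10388657e+00, -4.79989371e-01,  1.45547232e-04]), 'force': array([ 0.38939658, -0.4163132 ,  0.71091213]), 'wrist_torque': array([-0.02523888,  0.01464411,  0.0082013 ]), 'gripper_width': 1.0036710376878013}
```

View pics/side0.png

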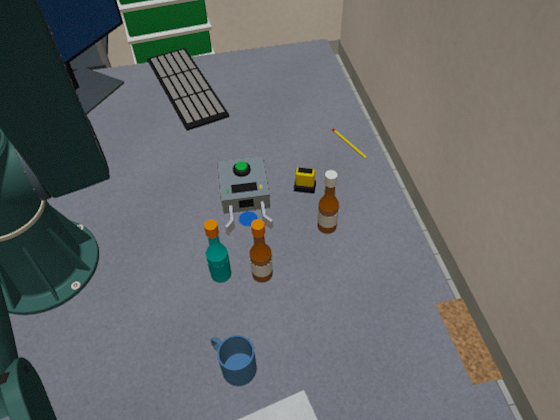

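View pics/top0.png

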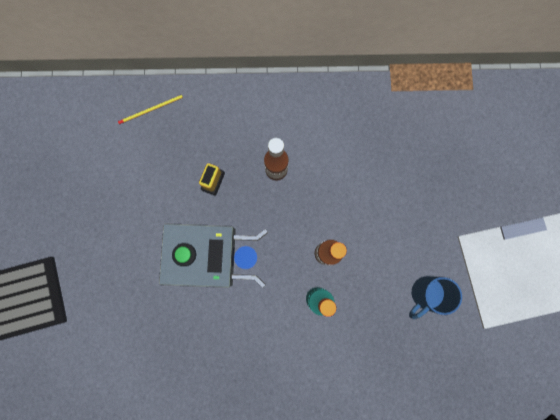

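View pics/wrist0.png

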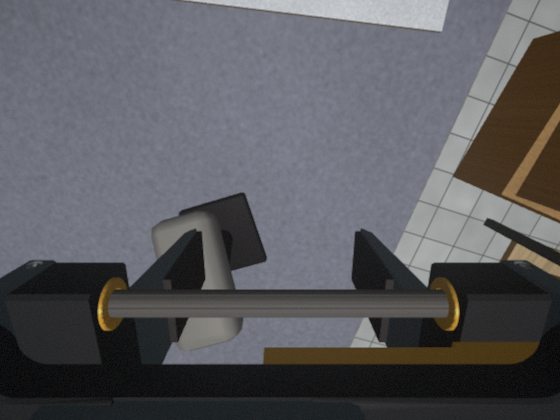

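The orange-capped candidates are the amber bottle (side 261,262 / top 330,252) and the turquoise look-alike (side 218,262 / top 322,302). The other amber bottle has a white cap (side 328,215 / top 277,160). I choose the amber one with the orange cap. Next I'll measure and check it in a close crop.

```bash
cat > h.py <<'E'
import numpy as np, cv2
def proj(f,P):
    T=f["pose"];K=f["camera_matrix"];P=np.atleast_2d(P)
    c=(P-T[:3,3])@T[:3,:3]; c=c*[1,-1,-1]
    p=c@K.T; return p[:,:2]/p[:,2:]
def ray(f,uv):
    T=f["pose"];K=f["camera_matrix"]
    d=np.linalg.inv(K)@[uv[0],uv[1],1]; d=T[:3,:3]@(d*[1,-1,-1]); return T[:3,3],d/np.linalg.norm(d)
def atz(f,uv,z):
    o,d=ray(f,uv); return o+d*(z-o[2])/d[2]
def tri(fs,uvs):
    A=0;b=0
    for f,u in zip(fs,uvs):
        o,d=ray(f,u);M=np.eye(3)-np.outer(d,d);A=A+M;b=b+M@o
    return np.linalg.solve(A,b)
def centroid(m):
    n,l,s,c=cv2.connectedComponentsWithStats(m.astype(np.uint8)); i=1+np.argmax(s[1:,4]); return c[i],s[i]
E
python3 - <<'E'
from rig import robot
from h import *
fr={n:robot.grab_frame(n) for n in("side","top")}
out={}
for n,f in fr.items():
    im=f["pixels"];hsv=cv2.cvtColor(im,cv2.COLOR_BGR2HSV);H,S,V=hsv[...,0].astype(int),hsv[...,1],hsv[...,2]
    masks={"orange":(H>5)&(H<20)&(S>200)&(V>170),"green":(H>50)&(H<75)&(S>180)&(V>90),"blue":(H>108)&(H<125)&(S>180)&(V>100)}
    for k,m in masks.items():
        nn,l,s,c=cv2.connectedComponentsWithStats(m.astype(np.uint8))
        print(n,k,[(c[i].round(1).tolist(),int(s[i,4])) for i in range(1,nn) if s[i,4]>40])
s,t=fr["side"]["pixels"],fr["top"]["pixels"]
a=cv2.resize(s[150:300,180:360],None,fx=4,fy=4,interpolation=2);cv2.imwrite("pics/cs.png",a)
a=cv2.resize(t[200:330,140:360],None,fx=3.6,fy=3.6,interpolation=2);cv2.imwrite("pics/ct.png",a)
for q in("bottle","station","spare_bottle","stamp","mug","read_button_top"):
    for n in fr: print(q,n,[(d["xyz"].round(3).tolist() if hasattr(d["xyz"],"round") else d["xyz"],round(d["confidence"],2)) for d in robot.recognise(n,q)])
E
```

```text
side orange [([210.3, 224.5], 97), ([257.4, 224.3], 96)]
side green [([240.8, 165.6], 81)]
side blue []
top orange []
top green []
top blue []
bottle side [([0.4401, -0.1434, 0.1025], 0.92), ([0.5389, -0.1608, 0.1087], 0.9)]
bottle top [([0.5392, -0.141, 0.1114], 0.94), ([0.4461, -0.1199, 0.1121], 0.72)]
station side [([0.5375, 0.0833, 0.0622], 0.86), ([0.7285, -0.0545, 0.1031], 0.57)]
station top [([0.5341, 0.1208, 0.0596], 0.8)]
spare_bottle side [([0.7285, -0.0551, 0.1023], 0.9)]
spare_bottle top [([0.7219, -0.0436, 0.1118], 0.9), ([0.5393, -0.1409, 0.1243], 0.72)]
stamp side [([0.7093, 0.0915, 0.0465], 0.73)]
stamp top [([0.703, 0.099, 0.0697], 0.67)]
mug side [([0.4458, -0.3638, 0.0466], 0.59)]
mug top [([0.4416, -0.3869, 0.0502], 0.89)]
read_button_top side [([0.5437, 0.1495, 0.0833], 0.59), ([0.5406, -0.1596, 0.1411], 0.19)]
read_button_top top [([0.5408, 0.1563, 0.0813], 0.78), ([0.724, -0.0438, 0.114], 0.17)]
```

```bash
sleep 0
```

```text
(no output)
```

View pics/cs.png

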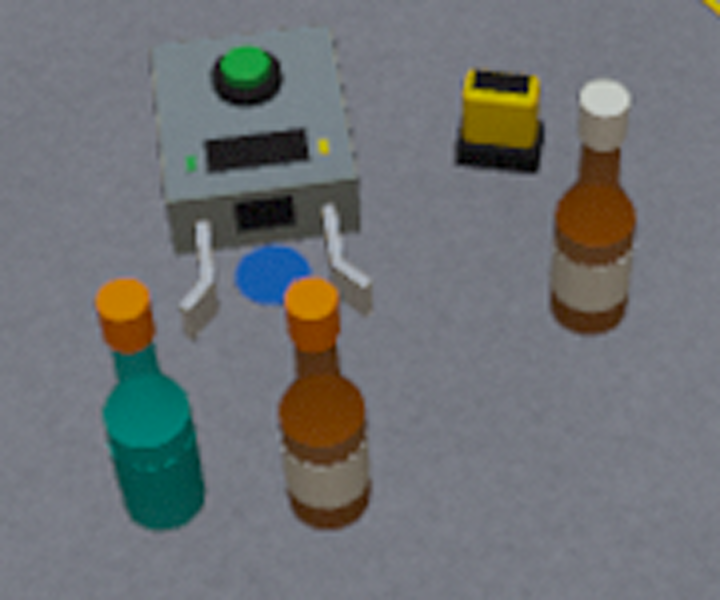

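View pics/ct.png

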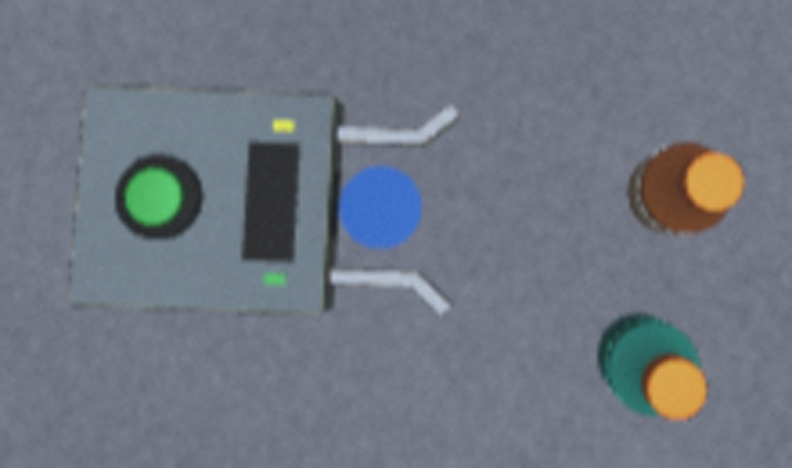

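```bash
python3 - <<'E'
from rig import robot
from h import *
from scipy.optimize import least_squares
fr={n:robot.grab_frame(n) for n in("side","top")}
S,T=fr["side"],fr["top"]
def cc(im,fn,box):
    x0,y0,x1,y1=box; hsv=cv2.cvtColor(im,cv2.COLOR_BGR2HSV)[y0:y1,x0:x1].astype(int)
    c,s=centroid(fn(hsv[...,0],hsv[...,1],hsv[...,2])); return c+[x0,y0],s[4]
org=lambda h,s,v:(h>8)&(h<20)&(s>150)&(v>190)
blu=lambda h,s,v:(h>105)&(h<120)&(s>160)
grn=lambda h,s,v:(h>50)&(h<75)&(s>150)&(v>110)
print(blu)
db,_=cc(T["pixels"],blu,(230,240,265,275)); print("disc top",db,atz(T,db,0))
bt,n=cc(T["pixels"],grn,(165,235,200,275)); bs,n2=cc(S["pixels"],grn,(225,150,260,180)); print("button",bt,n,bs,n2,tri([S,T],[bs,bt]))
ct,n=cc(T["pixels"],org,(325,235,360,270)); cs,n2=cc(S["pixels"],org,(245,210,280,245)); print("cap",ct,n,cs,n2,tri([S,T],[cs,ct]), atz(T,ct,.202))
# housing top corners
cor=[(88,88),(336,98),(326,312),(72,303)]
W=[atz(T,np.array(c)/3.6+[140,200],.06) for c in cor]; print(np.round(W,4))
cor2=[(152,48),(322,28),(358,180),(168,208)]
W2=[atz(S,np.array(c)/4+[180,150],.06) for c in cor2]; print(np.round(W2,4))
# bottle silhouette fit
prof=[(0,.026),(.095,.026),(.123,.0125),(.165,.0125),(.165,.015),(.202,.015)]
def render(f,x,y):
    m=np.zeros((420,560),np.uint8);a=np.linspace(0,2*np.pi,24)
    for (z0,r0),(z1,r1) in zip(prof[:-1],prof[1:]):
        P=np.vstack([np.c_[x+r*np.cos(a),y+r*np.sin(a),0*a+z] for z,r in((z0,r0),(z1,r1))])
        hull=cv2.convexHull((proj(f,P)*16).round().astype(np.int32)); cv2.fillConvexPoly(m,hull,1,cv2.LINE_8,4)
    return m>0
from scipy.optimize import minimize
ms={}
for nme,f in fr.items():
    D=robot.silhouettes(nme,"bottle"); 
    for d in D: print(nme,d["confidence"],centroid(d["mask"])[0])
    tgt=np.array([330,252]) if nme=="top" else np.array([261,255])
    ms[nme]=min(D,key=lambda d:np.linalg.norm(centroid(d["mask"])[0]-tgt))["mask"]
def cost(p,names):
    c=0
    for k in names:
        r=render(fr[k],*p); c+=1-(r&ms[k]).sum()/(r|ms[k]).sum()
    return c
for names in(["side"],["top"],["side","top"]):
    r=minimize(cost,[.54,-.15],args=(names,),method="Nelder-Mead",options=dict(initial_simplex=[[.54,-.15],[.55,-.15],[.54,-.16]])); print(names,r.x,r.fun)
E
```

```text
<function <lambda> at 0x7f10dfd691c0>
disc top [245.14713896 257.15803815] [0.53601472 0.0308302  0.        ]
button [175. 254.] 1 [240.75       165.42105263] 76 [0.54497503 0.17581188 0.05866406]
cap [338.03888889 249.98333333] 180 [257.30952381 223.88095238] 84 [ 0.54192173 -0.15149033  0.20193547] [ 0.54154487 -0.15145818  0.202     ]
[[0.6085 0.1989 0.06  ]
 [0.5994 0.051  0.06  ]
 [0.4737 0.0577 0.06  ]
 [0.4822 0.2063 0.06  ]]
[[0.4842 0.2024 0.06  ]
 [0.6052 0.1951 0.06  ]
 [0.6027 0.0479 0.06  ]
 [0.4757 0.0517 0.06  ]]
side 0.84 [216.24976348 254.62157048]
side 0.62 [259.77363897 254.32951289]
top 0.98 [329.76762821 252.54487179]
top 0.96 [320.94512195 302.0625    ]
['side'] [ 0.54144981 -0.15327763] 0.09114583333333337
['top'] [ 0.54070339 -0.15111082] 0.0714285714285714
['side', 'top'] [ 0.54067148 -0.15114152] 0.16433536682841798
```

```bash
cat >> h.py <<'E'
from scipy.spatial.transform import Rotation as Ro
def pose_R(push_ang,tilt):  # x_t forward/up, z_t forward/down ; push_ang world angle of forward, tilt rad
    f=np.array([np.cos(push_ang),np.sin(push_ang),0]);u=np.array([0,0,1.])
    z=np.sin(tilt)*f-np.cos(tilt)*u; x=np.cos(tilt)*f+np.sin(tilt)*u
    return np.c_[x,np.cross(z,x),z]
def delta(st,p,R):
    R0=Ro.from_rotvec(st["eef_rot"]).as_matrix()
    return Ro.from_matrix(R0.T@R).as_rotvec().round(4).tolist()+(R0.T@(np.array(p)-st["position"])).round(4).tolist()
E
python3 - <<'E'
from rig import robot
from h import *
fr={n:robot.grab_frame(n) for n in("side","top")}
S,T=fr["side"],fr["top"]
hs=cv2.cvtColor(T["pixels"],cv2.COLOR_BGR2HSV); print(hs[254,182],hs[307,328],hs[146,276])
def comp(f,box,fn):
    x0,y0,x1,y1=box;h=cv2.cvtColor(f["pixels"],cv2.COLOR_BGR2HSV)[y0:y1,x0:x1].astype(int);c,s=centroid(fn(h[...,0],h[...,1],h[...,2]));return c+[x0,y0],s
g=lambda h,s,v:(h>50)&(h<75)&(s>120)&(v>80)
bt,s1=comp(T,(165,235,200,275),g);bs,s2=comp(S,(225,150,260,180),g)
print("button",bt,s1,bs,s2,tri([S,T],[bs,bt]),[atz(T,bt,z).round(4).tolist() for z in(.07,.08)],[atz(S,bs,z).round(4).tolist() for z in(.07,.08)])
o=lambda h,s,v:(h>8)&(h<20)&(s>150)&(v>190)
c,s=comp(T,(315,295,345,325),o); print("turq",c,s,atz(T,c,.202)); c2,_=comp(S,(195,210,225,245),o);print(tri([S,T],[c2,c]))
print("spare",atz(T,(276,146),.202),"disc side",atz(S,(np.array([273,275])/4+[180,150]),0))
st=robot.read_state()
for z in(.26,):
    print(delta(st,[.581,-.30,z],pose_R(np.pi/2,0)))
    print(delta(st,[.581,-.30,z],pose_R(-np.pi/2,0)))
E
```

```text
[ 66 142 188] [ 19 166 216] [106  18 236]
button [182.29186603 254.22009569] [ 10  11  16  17 209] [240.79310345 165.75862069] [10 12 13  9 87] [0.54360295 0.15609528 0.07710764] [[0.5437, 0.1577, 0.07], [0.5435, 0.1554, 0.08]] [[0.5442, 0.1632, 0.07], [0.5435, 0.1532, 0.08]]
turq [327.68586387 307.68586387] [  5   5  16  16 191] [ 0.44065682 -0.12910042  0.202     ]
[ 0.44124846 -0.12918933  0.20157507]
spare [ 0.73608639 -0.04391463  0.202     ] disc side [0.53774413 0.02858693 0.        ]
[-0.0, -0.0001, -1.264, 0.4633, -0.2386, -0.021]
[-0.0001, 0.0, 1.8776, 0.4633, -0.2386, -0.021]
```

Target check: the cap triangulates to z = 0.2019 (given 0.202), so the bottle's base is at about (0.541, -0.1515). The station origin is about (0.5365, 0.030), from the disc and the button, which agree.

The turquoise bottle at (0.441, -0.129) would obstruct the 178 mm wide gripper body. I'll therefore push with the robot-side finger of the open gripper, which shifts the body to +x.

Request:
apply_moves([
  [0,0,-0.15,0.04,-0.02,-0.01,0],
  [0,0,-0.3,0.08,-0.04,-0.02,0],
  [0,0,-0.43,0.125,-0.06,-0.03,0],
  [0,0,-0.56,0.17,-0.085,-0.03,0],
  [0,0,-0.7,0.21,-0.11,-0.03,0],
  [0,0,-0.83,0.255,-0.13,-0.03,0],
  [0,0,-0.96,0.3,-0.15,-0.03,0],
  [0,0,-1.1,0.34,-0.175,-0.03,0],
  [0,0,-1.2,0.385,-0.2,-0.03,0],
  [0,0,-1.288,0.43,-0.22,-0.03,0],
  [0,0,-1.288,0.477,-0.243,-0.03,0],
  [0,0,-1.288,0.477,-0.243,-0.03,0],
])

```text
time_s: 2.35
position: [0.5959, -0.2882, 0.2691]
eef_rot: [2.19, 2.252, 0.001]
force: [0.1, -0.2, 0.3]
gripper_width: 0.998
```

```bash
python3 - <<'E'
from rig import robot
from h import *
st=robot.read_state();print(st["joints"],st["position"],Ro.from_rotvec(st["eef_rot"]).as_matrix().round(3).tolist())
print(delta(st,[.5957,-.2626,.20],pose_R(1.595,np.radians(30))))
E
```

```text
[-4.85900079e-01  2.87357352e-01  1.79841568e+00  7.52043399e-04
  1.05499526e+00 -5.13978568e-01] [ 0.59588567 -0.28817683  0.2690931 ] [[-0.028, 1.0, 0.001], [1.0, 0.028, 0.0], [0.0, 0.001, -1.0]]
[0.0001, 0.5234, 0.0037, 0.0256, 0.0005, 0.0691]
```

Request:
apply_moves([
  [0,0.13,0,0.0,0,0.01,0],
  [0,0.26,0,0.0,0,0.02,0],
  [0,0.39,0,0.0,0,0.03,0],
  [0,0.5235,0.0035,0.01,0,0.04,0],
  [0,0.5235,0.0035,0.015,0,0.07,0],
  [0,0.5235,0.0035,0.025,0.0005,0.1,0],
  [0,0.5235,0.0035,0.025,0.0005,0.1,0],
])

```text
time_s: 3.05
position: [0.5936, -0.2618, 0.1654]
eef_rot: [-1.898, -1.943, -0.507]
force: [0.3, 0.9, -0.3]
gripper_width: 1.001
```

```bash
python3 - <<'E'
from rig import robot
from h import *
st=robot.read_state();print(st["joints"],st["position"],Ro.from_rotvec(st["eef_rot"]).as_matrix().round(3).tolist())
print(delta(st,[.5957,-.2526,.033],pose_R(1.595,np.radians(30))))
for n in("side","top","wrist"):
    f=robot.grab_frame(n); cv2.imwrite(f"pics/{n}1.png",f["pixels"])
E
```

```text
[-0.60440208  0.52084648  1.74781856  0.44195466  1.23874736 -0.85152641] [ 0.59359127 -0.26184427  0.16541695] [[-0.019, 1.0, -0.017], [0.864, 0.024, 0.503], [0.503, -0.005, -0.864]]
[-0.0044, -0.0036, -0.0023, -0.0587, 0.003, 0.1191]
```

View pics/side1.png

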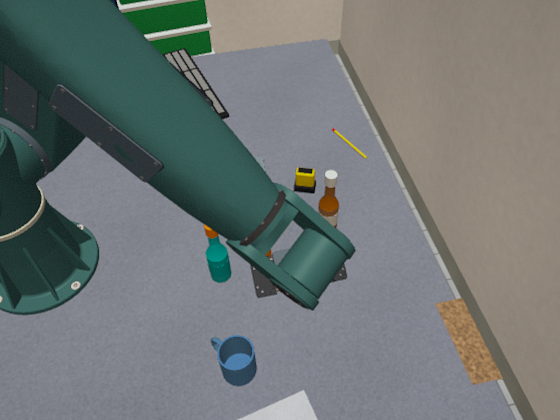

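View pics/top1.png

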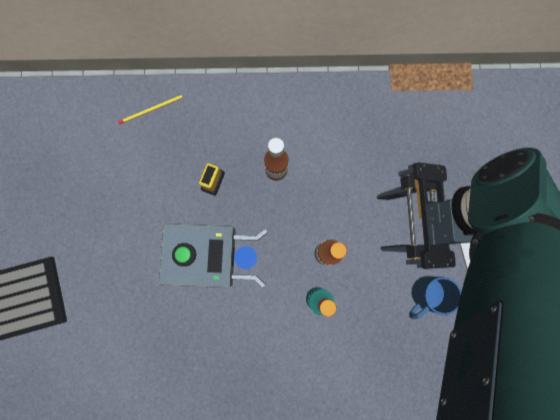

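View pics/wrist1.png

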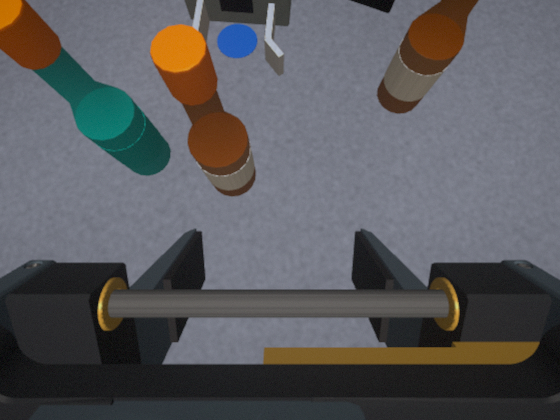

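The picture confirms the geometry: the robot-side finger (top 395,248) lines up with the amber, orange-capped bottle (top 330,252), and the turquoise bottle is off to the side. Descending behind the bottle.

Request:
apply_moves([
  [-0.004,-0.004,-0.002,-0.015,0.001,0.03,0],
  [-0.004,-0.004,-0.002,-0.03,0.002,0.06,0],
  [-0.004,-0.004,-0.002,-0.045,0.003,0.09,0],
  [-0.004,-0.004,-0.002,-0.053,0.003,0.108,0],
  [-0.004,-0.004,-0.002,-0.0585,0.003,0.119,0],
  [-0.004,-0.004,-0.002,-0.0585,0.003,0.119,0],
  [-0.004,-0.004,-0.002,-0.0585,0.003,0.119,0],
])

```text
time_s: 3.9
position: [0.5999, -0.2556, 0.0395]
eef_rot: [-1.905, -1.955, -0.512]
force: [-1.0, 0.0, 0.8]
gripper_width: 1.0
```

```bash
python3 - <<'E'
from rig import robot
from h import *
st=robot.read_state();print(st["joints"],st["position"],st["force"],Ro.from_rotvec(st["eef_rot"]).as_matrix().round(3).tolist())
R=pose_R(1.595,np.radians(30)); f=np.array([np.cos(1.595),np.sin(1.595),0])
p=np.array([.5957,-.2526,.033])
for d in(.04,.05,.06,.08): print(d,delta(st,p+f*d,R))
for n in("side","top","wrist"):
    f=robot.grab_frame(n); cv2.imwrite(f"pics/{n}2.png",f["pixels"])
E
```

```text
[-0.59207154  0.69571321  1.74875442  0.48524813  1.06384296 -0.93579094] [ 0.59991841 -0.25561488  0.03954813] [-1.02760327  0.04687603  0.83766278] [[-0.024, 1.0, -0.006], [0.868, 0.024, 0.495], [0.495, 0.007, -0.869]]
0.04 [0.0062, 0.0055, 0.0033, 0.0342, -0.0042, 0.027]
0.05 [0.0062, 0.0055, 0.0033, 0.0429, -0.0042, 0.032]
0.06 [0.0062, 0.0055, 0.0033, 0.0516, -0.0042, 0.0369]
0.08 [0.0062, 0.0055, 0.0033, 0.069, -0.0042, 0.0468]
```

View pics/top2.png

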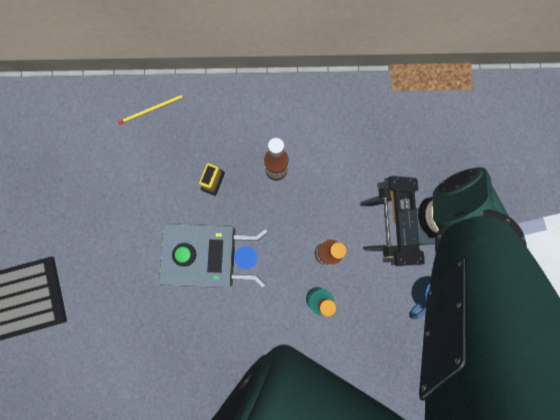

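View pics/wrist2.png

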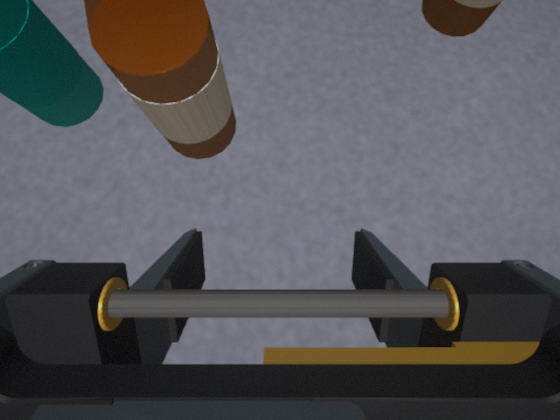

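Request:
apply_moves([
  [0.006,0.0055,0.003,0.003,-0.004,0.007,0],
  [0.006,0.0055,0.003,0.003,-0.004,0.007,0],
  [0.006,0.0055,0.003,0.003,-0.004,0.007,0],
])

```text
time_s: 4.35
position: [0.5956, -0.2494, 0.035]
eef_rot: [-1.901, -1.948, -0.51]
force: [0.1, 0.1, -0.1]
gripper_width: 0.999
```

```bash
python3 - <<'E'
from rig import robot
from h import *
st=robot.read_state();print(st["position"],st["force"],Ro.from_rotvec(st["eef_rot"]).as_matrix().round(3).tolist())
f=robot.grab_frame("wrist"); cv2.imwrite("pics/wrist3.png",f["pixels"])
R=Ro.from_rotvec(st["eef_rot"]).as_matrix();P=st["position"]
for x in(-.016,.016):
    for y in(-.0455,-.059): 
        w=P+R@[x,y,.025]; print(x,y,w.round(4),proj(f,w).round(1))
# bottle base fit in wrist: silhouettes
t=robot.grab_frame("top")
for d in robot.silhouettes("top","bottle"): print(d["confidence"],centroid(d["mask"])[0])
a=np.linspace(0,2*np.pi,60)
im=f["pixels"].copy()
for z in(0,.095): cv2.polylines(im,[proj(f,np.c_[.541+.026*np.cos(a),-.1515+.026*np.sin(a),0*a+z]).astype(np.int32)],True,(0,255,0))
for x in(-.016,.016):
    for y in(-.0455,-.059): cv2.circle(im,tuple(proj(f,P+R@[x,y,.025])[0].astype(int).tolist()),2,(0,0,255),-1)
cv2.imwrite("pics/w3o.png",im)
E
```

```text
[ 0.59564097 -0.24938774  0.03500155] [ 0.08207003  0.14907398 -0.13841404] [[-0.021, 1.0, -0.012], [0.866, 0.025, 0.5], [0.5, 0.0, -0.866]]
-0.016 -0.0455 [ 0.5502 -0.2519  0.0053] [[205.8 279.9]]
-0.016 -0.059 [ 0.5367 -0.2522  0.0053] [[184.2 279.9]]
0.016 -0.0455 [ 0.5495 -0.2242  0.0213] [[202.2 232.2]]
0.016 -0.059 [ 0.536  -0.2245  0.0213] [[179.5 232.2]]
0.72 [321.11445783 302.10843373]
0.59 [329.95541401 252.22611465]
```

View pics/w3o.png

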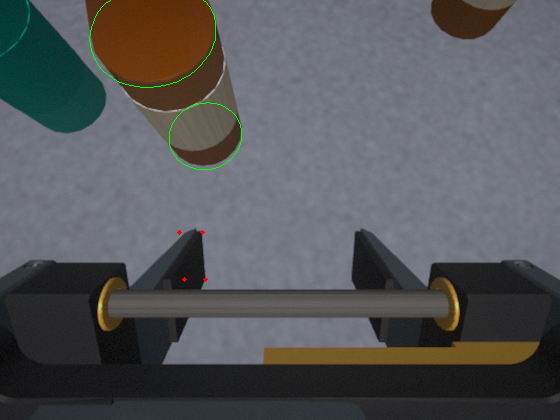

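```bash
cat > go.py <<'E'
import sys
from rig import robot
from h import *
st=robot.read_state(); R=pose_R(1.595,np.radians(30))
print(st["time_s"],st["position"].round(4),st["force"].round(2))
for y in map(float,sys.argv[1:]):
    print(y,delta(st,[.5917-.0275*(y+.2025),y,.0328],R))
E
python3 go.py -.2125
```

```text
4.5 [ 0.5959 -0.2496  0.0351] [ 0.52 -0.24  0.2 ]
-0.2125 [0.0006, 0.0003, 0.0005, 0.0311, -0.003, 0.0206]
```

Request:
apply_moves([
  [0,0,0,0.008,-0.0035,0.006,0],
  [0,0,0,0.016,-0.0035,0.011,0],
  [0,0,0,0.024,-0.0035,0.016,0],
  [0,0,0,0.031,-0.0035,0.021,0],
  [0,0,0,0.031,-0.0035,0.021,0],
  [0,0,0,0.031,-0.0035,0.021,0],
])

```text
time_s: 5.1
position: [0.5916, -0.2122, 0.0324]
eef_rot: [-1.901, -1.949, -0.51]
force: [-0.2, -0.9, 0.1]
gripper_width: 0.998
```

```bash
cat > look.py <<'E'
import sys
from rig import robot
from h import *
tag=sys.argv[1]
f=robot.grab_frame("wrist"); t=robot.grab_frame("top"); st=robot.read_state()
h=cv2.cvtColor(t["pixels"],cv2.COLOR_BGR2HSV).astype(int);m=(h[...,0]>8)&(h[...,0]<20)&(h[...,1]>150)&(h[...,2]>190);m[:,:200]=0;m[:230]=0;m[330:]=0;m[:,370:]=0
n,l,s,c=cv2.connectedComponentsWithStats(m.astype(np.uint8))
caps=[]
for i in range(1,n):
    if s[i,4]>60: w=atz(t,c[i],.202); caps.append(w); print("cap",c[i].round(1),s[i,4],w.round(4))
R=Ro.from_rotvec(st["eef_rot"]).as_matrix();P=st["position"]
tip=P+R@[.016,-.049,.025]; print("tip",tip.round(4),"pos",P.round(4),"F",st["force"].round(2))
im=f["pixels"].copy()
cv2.circle(im,tuple(proj(f,tip)[0].astype(int).tolist()),2,(0,0,255),-1)
a=np.linspace(0,2*np.pi,60)
b=max(caps,key=lambda w:w[0]) if caps else None
if b is not None:
    for z in(0,.095): cv2.polylines(im,[proj(f,np.c_[b[0]+.026*np.cos(a),b[1]+.026*np.sin(a),0*a+z]).astype(np.int32)],True,(0,255,0))
    print("bottle-tip lateral x",round(b[0]-tip[0],4),"y",round(b[1]-tip[1],4))
cv2.imwrite(f"pics/w_{tag}.png",im[:340]);cv2.imwrite(f"pics/t_{tag}.png",cv2.resize(t["pixels"][180:330,140:430],None,fx=2.6,fy=2.6))
E
python3 look.py a; python3 go.py -.2025 -.1825
```

```text
cap [338.8 248.9] 84 [ 0.5435 -0.1529  0.202 ]
cap [328.6 308.9] 81 [ 0.4385 -0.1306  0.202 ]
tip [ 0.542  -0.1875  0.0187] pos [ 0.5916 -0.2126  0.0324] F [-0.55  0.36  0.16]
bottle-tip lateral x 0.0015 y 0.0346
5.2 [ 0.5916 -0.2126  0.0324] [-0.55  0.36  0.16]
-0.2025 [0.0008, 0.0006, 0.0006, 0.009, 0.0003, 0.0047]
-0.1825 [0.0008, 0.0006, 0.0006, 0.0263, 0.0003, 0.0147]
```

View pics/w_a.png

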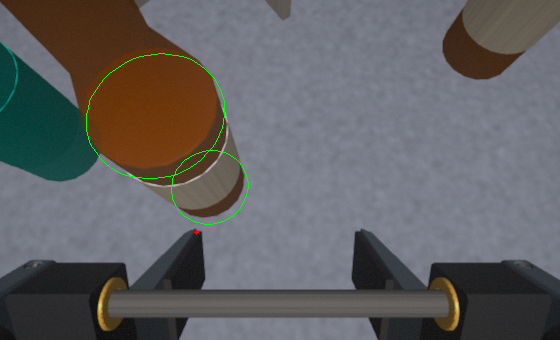

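Request:
apply_moves([
  [0,0,0,0.003,0,0.002,0],
  [0,0,0,0.006,0,0.003,0],
  [0,0,0,0.008,0,0.0045,0],
  [0,0,0,0.01,0,0.0055,0],
  [0,0,0,0.012,0,0.0065,0],
  [0,0,0,0.014,0,0.008,0],
  [0,0,0,0.017,0,0.0095,0],
  [0,0,0,0.02,0,0.0115,0],
  [0,0,0,0.023,0,0.013,0],
  [0,0,0,0.026,0,0.0145,0],
  [0,0,0,0.029,0,0.0165,0],
  [0,0,0,0.032,0,0.018,0],
])

```text
time_s: 6.4
position: [0.5907, -0.1756, 0.0328]
eef_rot: [-1.901, -1.949, -0.51]
force: [-0.3, -1.4, -0.3]
gripper_width: 1.001
```

```bash
python3 look.py b; python3 go.py -.15 -.13
```

```text
cap [327.7 308.5] 71 [ 0.4392 -0.1291  0.202 ]
tip [ 0.541  -0.1503  0.0191] pos [ 0.5906 -0.1754  0.0328] F [-0.43 -1.46 -0.1 ]
bottle-tip lateral x -0.1018 y 0.0211
6.5 [ 0.5906 -0.1754  0.0328] [-0.43 -1.46 -0.1 ]
-0.15 [0.0005, 0.0003, 0.0007, 0.022, 0.0003, 0.0127]
-0.13 [0.0005, 0.0003, 0.0007, 0.0394, 0.0002, 0.0227]
```

View pics/w_b.png

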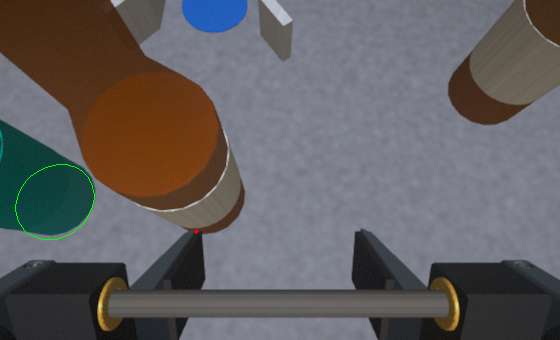

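View pics/t_b.png

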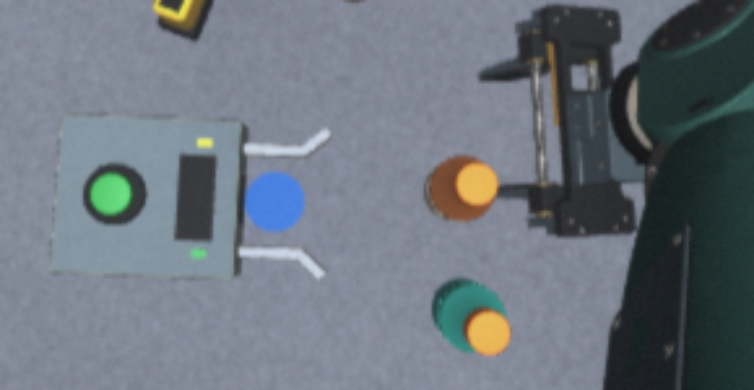

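Request:
apply_moves([
  [0,0,0,0.003,0,0.002,0],
  [0,0,0,0.006,0,0.0035,0],
  [0,0,0,0.009,0,0.005,0],
  [0,0,0,0.0125,0,0.007,0],
  [0,0,0,0.016,0,0.009,0],
  [0,0,0,0.0195,0,0.011,0],
  [0,0,0,0.023,0,0.013,0],
  [0,0,0,0.0265,0,0.015,0],
  [0,0,0,0.03,0,0.0173,0],
  [0,0,0,0.033,0,0.019,0],
  [0,0,0,0.036,0,0.0208,0],
  [0,0,0,0.038,0,0.022,0],
])

```text
time_s: 7.7
position: [0.5895, -0.1312, 0.0327]
eef_rot: [-1.901, -1.949, -0.51]
force: [-0.8, -2.1, -1.2]
gripper_width: 0.999
```

```bash
sed -i 's/h\[...,1\]>150)&(h\[...,2\]>190)/h[...,1]>140)\&(h[...,2]>150)/; s/^b=max.*/b=tip+.026*np.array([-.024,1,0])/' look.py; python3 look.py c; python3 go.py -.11 -.09
```

```text
cap [298.4 249.4] 94 [ 0.5441 -0.0803  0.202 ]
cap [327.5 307.8] 70 [ 0.4405 -0.1287  0.202 ]
tip [ 0.5398 -0.1061  0.019 ] pos [ 0.5895 -0.1312  0.0327] F [-0.12 -1.21 -0.82]
bottle-tip lateral x -0.0006 y 0.026
7.8 [ 0.5895 -0.1312  0.0327] [-0.12 -1.21 -0.82]
-0.11 [0.0002, 0.0001, 0.0009, 0.0184, 0.0002, 0.0105]
-0.09 [0.0002, 0.0001, 0.0009, 0.0357, 0.0002, 0.0205]
```

View pics/w_c.png

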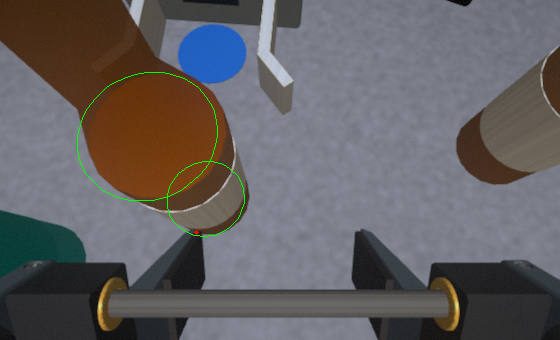

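View pics/t_c.png

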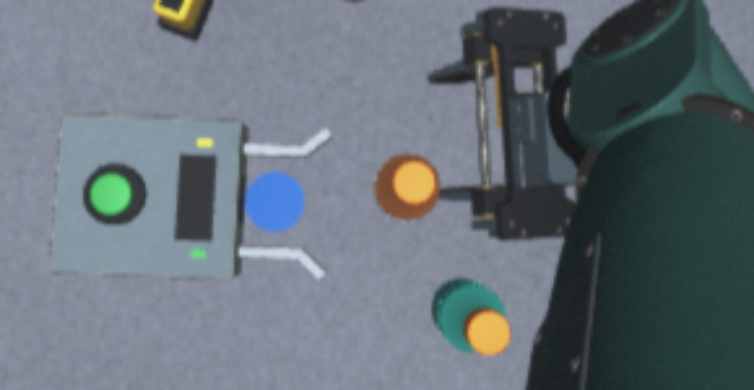

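```bash
cat > aim.py <<'E'
import sys
from rig import robot
from h import *
# aim.py bx by gx gy : bottle centre, goal ; prints delta to pose with tip `gap` behind contact, z .0328
bx,by,gx,gy,lat=map(float,sys.argv[1:6])
st=robot.read_state()
d=np.array([gx-bx,gy-by]);L=np.linalg.norm(d);d/=L;ang=np.arctan2(d[1],d[0]);r=np.array([d[1],-d[0]])
R=pose_R(ang,np.radians(30));print("ang",ang,"L",L,"pos",st["position"].round(4))
for gap in map(float,sys.argv[6:]):
    c=np.array([bx,by])-(.026+gap)*d+lat*r
    o=R@[.016,-.049,.025]; p=np.array([c[0]-o[0],c[1]-o[1],.0328]); print(gap,delta(st,p,R))
E
python3 aim.py .5428 -.0803 .5365 .03 0 .008 .004 0
```

```text
ang 1.6278512900898605 L 0.11047977190418162 pos [ 0.5895 -0.1312  0.0327]
0.008 [0.0167, 0.0001, -0.0276, -0.0058, 0.0055, -0.0034]
0.004 [0.0167, 0.0001, -0.0276, -0.0023, 0.0054, -0.0014]
0.0 [0.0167, 0.0001, -0.0276, 0.0011, 0.0053, 0.0006]
```

Request:
apply_moves([
  [0,0,0,-0.004,0,-0.002,0],
  [0,0,0,-0.006,0,-0.0035,0],
  [0.016,0,-0.028,-0.006,0.005,-0.0035,0],
  [0.016,0,-0.028,-0.006,0.0055,-0.0035,0],
  [0.016,0,-0.028,-0.006,0.0055,-0.0035,0],
])

```text
time_s: 8.3
position: [0.5955, -0.138, 0.0327]
eef_rot: [-1.866, -1.976, -0.501]
force: [-0.8, 0.6, 0.2]
gripper_width: 1.001
```

```bash
python3 - <<'E'
from rig import robot
from h import *
from scipy.optimize import minimize
prof=[(0,.026),(.095,.026),(.123,.0125),(.165,.0125),(.165,.015),(.202,.015)]
f=robot.grab_frame("wrist");st=robot.read_state()
R=Ro.from_rotvec(st["eef_rot"]).as_matrix();tip=st["position"]+R@[.016,-.049,.025]; print("tip",tip)
D=robot.silhouettes("wrist","bottle")
for d in D: print(d["confidence"],centroid(d["mask"])[0],d["mask"].sum())
def render(f,x,y):
    m=np.zeros((420,560),np.uint8);a=np.linspace(0,2*np.pi,40)
    for (z0,r0),(z1,r1) in zip(prof[:-1],prof[1:]):
        P=np.vstack([np.c_[x+r*np.cos(a),y+r*np.sin(a),0*a+z] for z,r in((z0,r0),(z1,r1))])
        cv2.fillConvexPoly(m,cv2.convexHull((proj(f,P)*16).round().astype(np.int32)),1,8,4)
    return m>0
M=min(D,key=lambda d:np.hypot(*(centroid(d["mask"])[0]-[150,120])))["mask"]
c=lambda p:1-((r:=render(f,*p))[:230]&M[:230]).sum()/(r[:230]|M[:230]).sum()
r=minimize(c,[.542,-.08],method="Nelder-Mead",options=dict(initial_simplex=[[.542,-.08],[.547,-.08],[.542,-.085]]));print(r.x,r.fun)
b=r.x
im=f["pixels"].copy();a=np.linspace(0,2*np.pi,60)
cv2.circle(im,tuple(proj(f,tip)[0].astype(int).tolist()),2,(0,0,255),-1)
for z in(0,.095): cv2.polylines(im,[proj(f,np.c_[b[0]+.026*np.cos(a),b[1]+.026*np.sin(a),0*a+z]).astype(np.int32)],True,(0,255,0))
cv2.imwrite("pics/w_d.png",im[:340])
E
```

```text
tip [ 0.54484263 -0.11437381  0.01900995]
0.63 [137.33405594 101.87316536] 28139
0.56 [ 34.11829983 232.39279732] 4776
[ 0.54196595 -0.07821479] 0.011682078068751323
```

View pics/w_d.png

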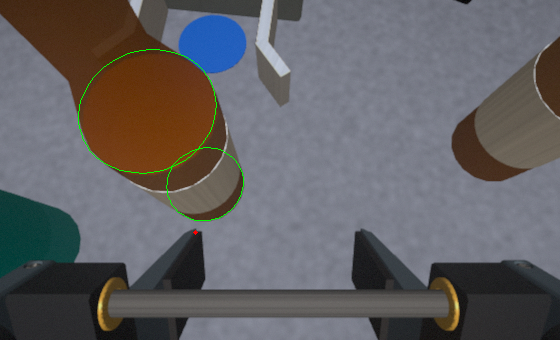

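Request:
apply_moves([
  [0,0,0,0.003,0,0.002,0],
  [0,0,0,0.006,0,0.0035,0],
  [0,0,0,0.009,0,0.005,0],
  [0,0,0,0.012,0,0.007,0],
  [0,0,0,0.015,0,0.0085,0],
  [0,0,0,0.0185,0,0.0105,0],
  [0,0,0,0.022,0,0.0125,0],
  [0,0,0,0.0255,0,0.0145,0],
  [0,0,0,0.029,0,0.0165,0],
  [0,0,0,0.032,0,0.0185,0],
  [0,0,0,0.035,0,0.02,0],
  [0,0,0,0.037,0,0.0213,0],
])

```text
time_s: 9.6
position: [0.5927, -0.0949, 0.0328]
eef_rot: [-1.866, -1.976, -0.501]
force: [-1.0, -1.5, -0.4]
gripper_width: 0.996
```

```bash
cat > fit.py <<'E'
import sys
from rig import robot
from h import *
from scipy.optimize import minimize
prof=[(0,.026),(.095,.026),(.123,.0125),(.165,.0125),(.165,.015),(.202,.015)]
f=robot.grab_frame("wrist");t=robot.grab_frame("top");st=robot.read_state()
R=Ro.from_rotvec(st["eef_rot"]).as_matrix();tip=st["position"]+R@[.016,-.049,.025]; print("pos",st["position"].round(4),"tip",tip.round(4),"F",st["force"].round(2),"t",st["time_s"],"tilt",np.degrees(np.arccos(-R[2,2])))
D=robot.silhouettes("wrist","bottle")
def render(f,x,y):
    m=np.zeros((420,560),np.uint8);a=np.linspace(0,2*np.pi,40)
    for (z0,r0),(z1,r1) in zip(prof[:-1],prof[1:]):
        P=np.vstack([np.c_[x+r*np.cos(a),y+r*np.sin(a),0*a+z] for z,r in((z0,r0),(z1,r1))])
        cv2.fillConvexPoly(m,cv2.convexHull((proj(f,P)*16).round().astype(np.int32)),1,8,4)
    return m>0
im=f["pixels"].copy()
if D:
    M=min(D,key=lambda d:np.hypot(*(centroid(d["mask"])[0]-[150,120])))["mask"]
    c=lambda p:1-((r:=render(f,*p))[:230]&M[:230]).sum()/(r[:230]|M[:230]).sum()
    b0=tip[:2]+[0,.028]
    r=minimize(c,b0,method="Nelder-Mead",options=dict(initial_simplex=[b0,b0+[.005,0],b0+[0,.005]]));b=r.x
    v=b-[.5365,.03];print("bottle",b.round(4),r.fun,"station-frame x,y",(v@[.058,.998]).round(4),(v@[-.998,.058]).round(4))
    a=np.linspace(0,2*np.pi,60)
    for z in(0,.095): cv2.polylines(im,[proj(f,np.c_[b[0]+.026*np.cos(a),b[1]+.026*np.sin(a),0*a+z]).astype(np.int32)],True,(0,255,0))
cv2.circle(im,tuple(proj(f,tip)[0].astype(int).tolist()),2,(0,0,255),-1)
cv2.imwrite(f"pics/w_{sys.argv[1]}.png",im[:340]);cv2.imwrite(f"pics/t_{sys.argv[1]}.png",cv2.resize(t["pixels"][180:330,140:430],None,fx=2.6,fy=2.6))
E
python3 fit.py e
```

```text
pos [ 0.5926 -0.0949  0.0327] tip [ 0.5422 -0.0714  0.0191] F [ 0.75 -1.81 -0.07] t 9.7 tilt 30.00798890499781
bottle [ 0.5423 -0.0442] 0.01667252227793925 station-frame x,y -0.0737 -0.0101
```

View pics/w_e.png

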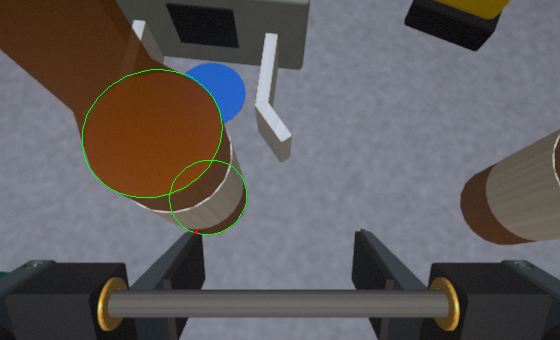

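View pics/t_e.png

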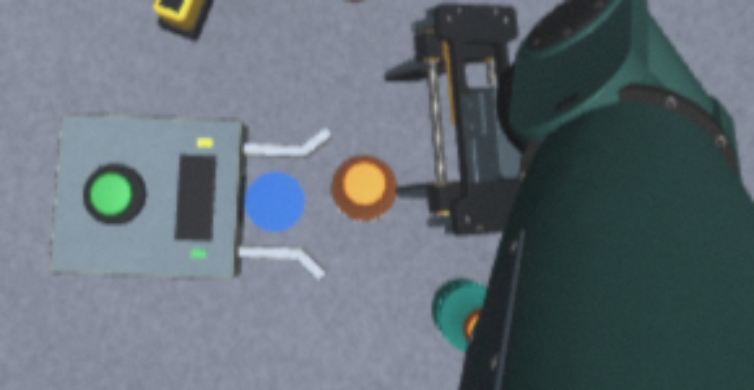

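```bash
python3 aim.py .5423 -.0442 .5375 .03 0.0025 .007 0
```

```text
ang 1.6353963413854005 L 0.074355093974791 pos [ 0.5926 -0.095   0.0328]
0.007 [0.0041, -0.0002, -0.0062, -0.0046, 0.0046, -0.0027]
0.0 [0.0041, -0.0002, -0.0062, 0.0015, 0.0045, 0.0008]
```

Request:
apply_moves([
  [0,0,0,-0.004,0,-0.002,0],
  [0,0,0,-0.006,0,-0.0035,0],
  [0.004,0,-0.006,-0.006,0.0046,-0.0035,0],
  [0.004,0,-0.006,-0.004,0.0046,-0.0025,0],
  [0.004,0,-0.006,-0.001,0.0046,-0.0005,0],
  [0.004,0,-0.006,0.002,0.0046,0.001,0],
  [0.004,0,-0.006,0.005,0.0046,0.003,0],
  [0.004,0,-0.006,0.008,0.0046,0.0045,0],
  [0.004,0,-0.006,0.011,0.0046,0.0063,0],
  [0.004,0,-0.006,0.014,0.0046,0.008,0],
  [0.004,0,-0.006,0.0175,0.0046,0.01,0],
  [0.004,0,-0.006,0.02,0.0046,0.0115,0],
])

```text
time_s: 10.95
position: [0.5959, -0.0714, 0.0328]
eef_rot: [-1.858, -1.982, -0.498]
force: [0.5, -2.4, -1.1]
gripper_width: 1.002
```

```bash
python3 fit.py f
```

```text
pos [ 0.5958 -0.0713  0.0328] tip [ 0.5452 -0.0482  0.0192] F [-0.53 -0.78 -0.44] t 11.05 tilt 30.02315201666732
bottle [ 0.5402 -0.0211] 0.013200154162384403 station-frame x,y -0.0508 -0.0066
```

View pics/w_f.png

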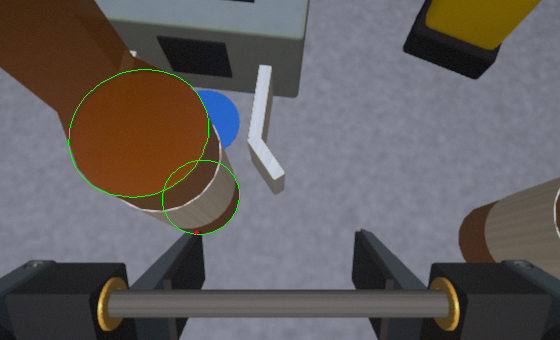

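View pics/t_f.png

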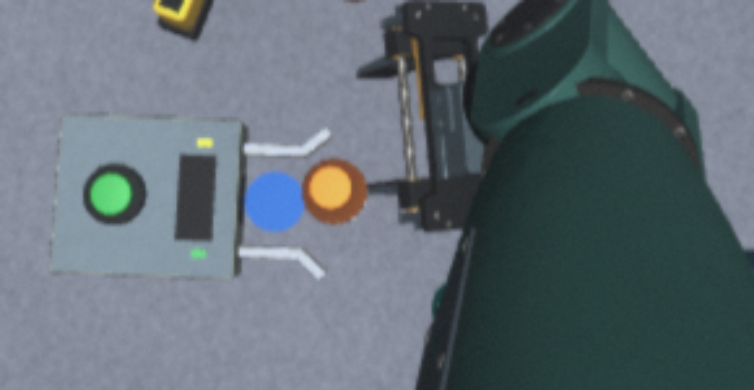

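```bash
python3 aim.py .5402 -.0211 .5375 .03 0.0013 .007 0
```

```text
ang 1.6235848115746834 L 0.05117128100800292 pos [ 0.5958 -0.0715  0.0328]
0.007 [-0.006, -0.0005, 0.0102, -0.0053, -0.0027, -0.003]
0.0 [-0.006, -0.0005, 0.0102, 0.0008, -0.0026, 0.0005]
```

Request:
apply_moves([
  [0,0,0,-0.004,0,-0.002,0],
  [0,0,0,-0.006,0,-0.0035,0],
  [-0.006,0,0.01,-0.006,-0.0027,-0.0035,0],
  [-0.006,0,0.01,-0.004,-0.0027,-0.0025,0],
  [-0.006,0,0.01,-0.001,-0.0027,-0.0005,0],
  [-0.006,0,0.01,0.002,-0.0027,0.001,0],
  [-0.006,0,0.01,0.005,-0.0027,0.003,0],
  [-0.006,0,0.01,0.008,-0.0027,0.0045,0],
  [-0.006,0,0.01,0.011,-0.0027,0.0063,0],
  [-0.006,0,0.01,0.014,-0.0027,0.008,0],
  [-0.006,0,0.01,0.0175,-0.0027,0.01,0],
  [-0.006,0,0.01,0.02,-0.0027,0.0115,0],
])

```text
time_s: 12.3
position: [0.5916, -0.0483, 0.0328]
eef_rot: [-1.87, -1.972, -0.502]
force: [0.5, -1.7, -0.0]
gripper_width: 1.0
```

```bash
python3 fit.py g
```

```text
pos [ 0.5916 -0.0482  0.0329] tip [ 0.5412 -0.0245  0.0193] F [ 1.04 -1.63 -0.8 ] t 12.4 tilt 30.038013328616916
bottle [0.5394 0.0026] 0.014736438321132916 station-frame x,y -0.0272 -0.0045
```

View pics/w_g.png

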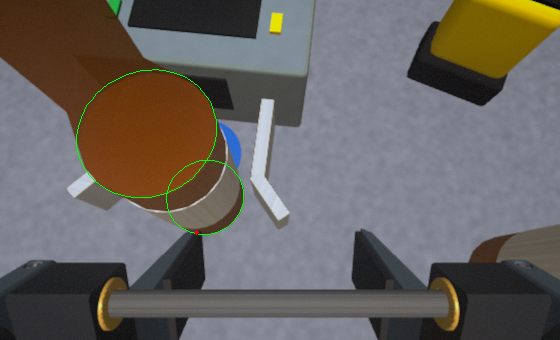

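Request:
apply_moves([
  [0,0,0,0.002,0,0.001,0],
  [0,0,0,0.004,0,0.0023,0],
  [0,0,0,0.006,0,0.0035,0],
  [0,0,0,0.008,0,0.0046,0],
  [0,0,0,0.01,0,0.0058,0],
  [0,0,0,0.012,0,0.0069,0],
  [0,0,0,0.014,0,0.0081,0],
  [0,0,0,0.0155,0,0.009,0],
  [0,0,0,0.017,0,0.0098,0],
])

```text
time_s: 13.35
position: [0.5905, -0.0286, 0.0329]
eef_rot: [-1.87, -1.972, -0.502]
force: [0.1, -2.6, -0.8]
gripper_width: 1.0
```

```bash
python3 fit.py h
```

```text
pos [ 0.5905 -0.0285  0.0329] tip [ 0.5402 -0.0048  0.0193] F [ 0.51 -2.1  -1.29] t 13.45 tilt 30.04483802480754
bottle [0.5389 0.0224] 0.015345678221310943 station-frame x,y -0.0075 -0.0028
```

View pics/w_h.png

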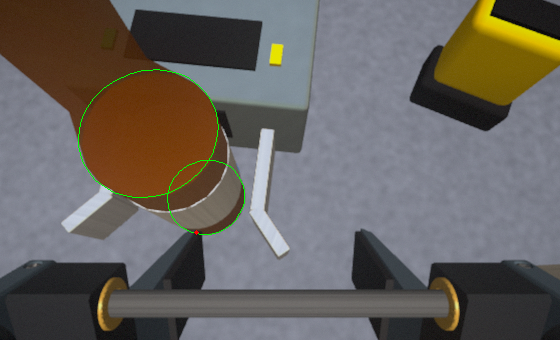

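Request:
apply_moves([
  [0,0,0,0.001,0,0.0006,0],
  [0,0,0,0.002,0,0.0012,0],
  [0,0,0,0.003,0,0.0017,0],
  [0,0,0,0.004,0,0.0023,0],
  [0,0,0,0.005,0,0.0029,0],
])

```text
time_s: 14.0
position: [0.5902, -0.0227, 0.0329]
eef_rot: [-1.87, -1.972, -0.502]
force: [-0.2, -2.3, -0.7]
gripper_width: 1.0
```

Request:
apply_moves([
  [0,0,0,0.0008,0,0.0005,0],
  [0,0,0,0.0015,0,0.0009,0],
])

```text
time_s: 14.2
position: [0.5901, -0.0209, 0.0329]
eef_rot: [-1.87, -1.972, -0.502]
force: [-0.3, -3.0, -0.3]
gripper_width: 1.001
```

Request:
apply_moves([
  [0,0,0,0.0007,0,0.0004,0],
  [0,0,0,0.0013,0,0.0008,0],
])

```text
time_s: 14.4
position: [0.59, -0.0193, 0.0328]
eef_rot: [-1.87, -1.972, -0.502]
force: [-0.6, -2.7, -0.9]
gripper_width: 0.996
```

Request:
apply_moves([
  [0,0,0,0.0007,0,0.0004,0],
  [0,0,0,0.0013,0,0.0008,0],
])

```text
time_s: 14.6
position: [0.5899, -0.0177, 0.0328]
eef_rot: [-1.87, -1.972, -0.502]
force: [0.1, -2.4, 0.1]
gripper_width: 0.998
```

```bash
python3 fit.py i
```

```text
pos [ 0.5899 -0.0177  0.0328] tip [0.5396 0.006  0.0192] F [ 0.4  -1.57  0.07] t 14.7 tilt 30.049604061755957
bottle [0.5388 0.0332] 0.01258808456117877 station-frame x,y 0.0033 -0.0021
```

View pics/w_i.png

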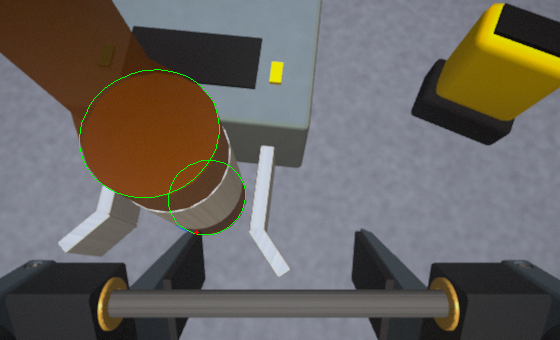

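View pics/t_i.png

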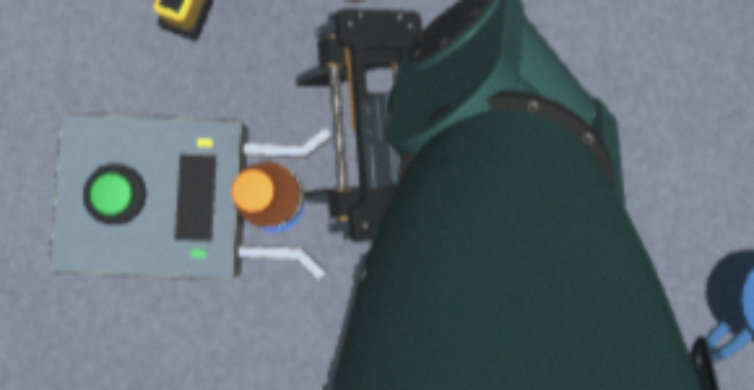

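Request:
apply_moves([
  [0,0,0,0.0007,0,0.0004,0],
  [0,0,0,0.0013,0,0.0008,0],
])

```text
time_s: 14.95
position: [0.59, -0.0165, 0.0328]
eef_rot: [-1.87, -1.973, -0.501]
force: [-0.2, -8.6, 1.0]
gripper_width: 1.0
```

Request:
apply_moves([
  [0,0,0,0.0007,0,0.0004,0],
  [0,0,0,0.0013,0,0.0008,0],
])

```text
time_s: 15.15
position: [0.5901, -0.0159, 0.0328]
eef_rot: [-1.87, -1.975, -0.501]
force: [-2.7, -17.1, 3.2]
gripper_width: 0.999
```

Request:
apply_moves([
  [0,0,0,0.0007,0,0.0004,0],
  [0,0,0,0.0013,0,0.0008,0],
])

```text
time_s: 15.35
position: [0.5902, -0.0156, 0.0328]
eef_rot: [-1.87, -1.979, -0.499]
force: [-4.2, -20.6, 5.4]
gripper_width: 1.002
```

The force rose from 2.4 N to about 20 N with no further travel, so the bottle is against the back. Backing off along the push line.

Request:
apply_moves([
  [0,0,0,-0.003,0,-0.002,0],
  [0,0,0,-0.006,0,-0.0035,0],
  [0,0,0,-0.012,0,-0.007,0],
  [0,0,0,-0.025,0,-0.0145,0],
  [0,0,0,-0.04,0,-0.023,0],
  [0,0,0,-0.055,0,-0.032,0],
  [0,0,0,-0.065,0,-0.0375,0],
  [0,0,0,-0.07,0,-0.0405,0],
  [0,0,0,-0.07,0,-0.0405,0],
])

```text
time_s: 16.25
position: [0.5949, -0.0973, 0.0332]
eef_rot: [-1.871, -1.978, -0.5]
force: [-0.3, 0.4, -0.0]
gripper_width: 0.999
```

```bash
python3 fit.py j;  python3 - <<'E'
from rig import robot
import cv2
from h import *
cv2.imwrite("pics/side_j.png",robot.grab_frame("side")["pixels"])
st=robot.read_state(); print(st["joints"])
p=st["position"]; f=np.array([np.cos(1.6236),np.sin(1.6236),0])
print(delta(st,p+[0,-.02,.29],pose_R(1.57,.0)))
E
```

```text
pos [ 0.5946 -0.0962  0.0332] tip [ 0.5443 -0.0726  0.0193] F [0.76 0.72 0.12] t 16.35 tilt 29.769443943704456
bottle [0.5381 0.0353] 0.010413681092958815 station-frame x,y 0.0054 -0.0013
[-0.38251421  0.63137468  1.89769627  0.59141551  0.93988256 -0.87336152]
[-0.0128, -0.5195, 0.0566, 0.1266, -0.0005, -0.2616]
```

View pics/w_j.png

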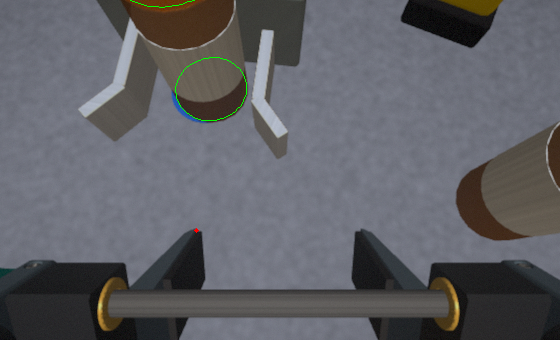

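View pics/side_j.png

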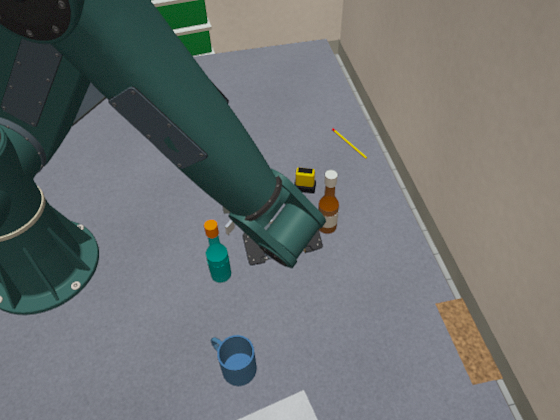

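Request:
apply_moves([
  [0,0,0,0.02,0,-0.035,0.2],
  [0,0,0,0.04,0,-0.07,0.5],
  [0,0,0,0.06,0,-0.105,1],
  [0,0,0,0.08,0,-0.14,1],
  [0,0,0,0.1,0,-0.175,1],
  [0,0,0,0.12,0,-0.21,1],
  [0,-0.13,0.014,0.135,0,-0.235,1],
  [-0.006,-0.26,0.028,0.135,0,-0.245,1],
  [-0.012,-0.39,0.042,0.127,0,-0.26,1],
  [-0.012,-0.52,0.056,0.127,0,-0.262,1],
  [-0.012,-0.52,0.056,0.127,0,-0.262,1],
])

```text
time_s: 17.55
position: [0.5952, -0.1139, 0.3246]
eef_rot: [2.217, 2.222, -0.003]
force: [-0.2, 0.6, -0.1]
gripper_width: 0.07
```

```bash
python3 - <<'E'
from rig import robot
import cv2
from h import *
st=robot.read_state(); print(st["joints"],st["position"],st["gripper_width"])
cv2.imwrite("pics/wrist_k.png",robot.grab_frame("wrist")["pixels"])
t=robot.grab_frame("top");cv2.imwrite("pics/top_k.png",t["pixels"])
print(delta(st,[.60,.06,.33],pose_R(1.57,.0)));print(delta(st,[.5437,.1565,.20],pose_R(1.57,.0)))
E
```

```text
[-0.22636239  0.13971621  1.87206377 -0.00321576  1.12823698 -0.22751023] [ 0.59516807 -0.11388985  0.32457057] 0.0697129239235779
[0.0009, 0.0032, 0.0033, 0.1739, 0.0053, -0.006]
[0.0009, 0.0032, 0.0033, 0.2709, -0.0509, 0.1237]
```

View pics/wrist_k.png

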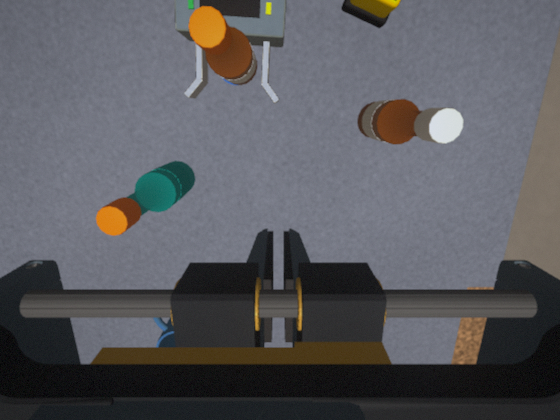

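View pics/top_k.png

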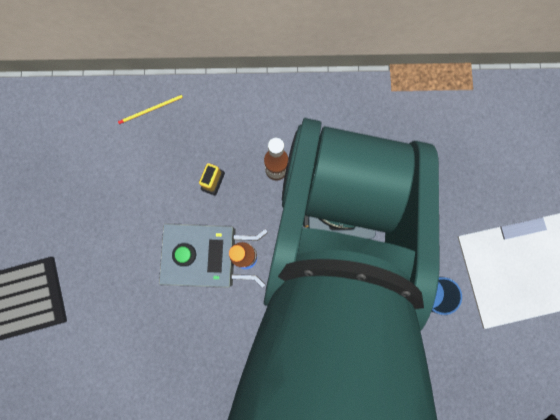

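Request:
apply_moves([
  [0,0,0,0.04,0,-0.01,1],
  [0,0,0,0.08,-0.01,-0.01,1],
  [0,0.003,0.003,0.12,-0.03,-0.01,1],
  [0,0.003,0.003,0.16,-0.05,-0.01,1],
  [0,0.003,0.003,0.19,-0.051,-0.01,1],
  [0,0.003,0.003,0.2,-0.051,-0.01,1],
  [0,0.003,0.003,0.2,-0.051,-0.01,1],
])

```text
time_s: 18.35
position: [0.5435, 0.0859, 0.3336]
eef_rot: [-2.216, -2.217, -0.005]
force: [0.8, -0.8, -0.3]
gripper_width: 0.004
```

```bash
python3 - <<'E'
from rig import robot
import cv2
from h import *
st=robot.read_state(); print(st["position"],st["gripper_width"])
f=robot.grab_frame("wrist");cv2.imwrite("pics/wrist_l.png",f["pixels"])
h=cv2.cvtColor(f["pixels"],cv2.COLOR_BGR2HSV).astype(int);m=(h[...,0]>50)&(h[...,0]<75)&(h[...,1]>120)&(h[...,2]>80)
n,l,s,c=cv2.connectedComponentsWithStats(m.astype(np.uint8))
for i in range(1,n):
    if s[i,4]>100: print(c[i],s[i],[atz(f,c[i],z).round(4).tolist() for z in(.07,.076,.08)])
E
```

```text
[0.54348834 0.08593325 0.33363958] 0.004098701419673589
[277.79473684 124.04210526] [265 111  27  27 570] [[0.5422, 0.1587, 0.07], [0.5422, 0.1588, 0.076], [0.5422, 0.1589, 0.08]]
```

View pics/wrist_l.png

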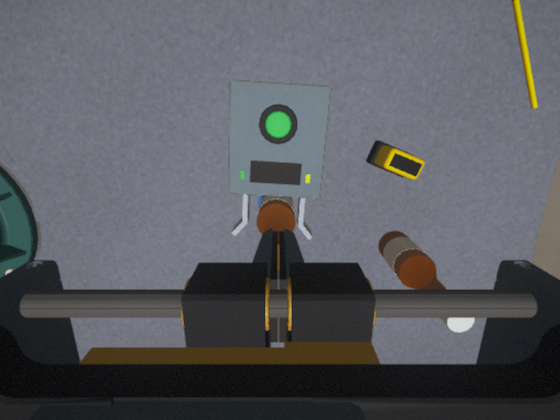

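Request:
apply_moves([
  [0,0,0,0.03,-0.001,0.0,1],
  [0,0,0,0.06,-0.001,0.0,1],
  [0,0,0,0.072,-0.001,0.03,1],
  [0,0,0,0.072,-0.001,0.07,1],
  [0,0,0,0.072,-0.001,0.11,1],
  [0,0,0,0.072,-0.001,0.15,1],
  [0,0,0,0.072,-0.001,0.18,1],
  [0,0,0,0.072,-0.001,0.205,1],
  [0,0,0,0.072,-0.001,0.215,1],
  [0,0,0,0.072,-0.001,0.215,1],
])

```text
time_s: 19.4
position: [0.5418, 0.1574, 0.118]
eef_rot: [-2.217, -2.214, -0.002]
force: [-0.1, -0.0, -0.4]
gripper_width: 0.009
```

```bash
python3 - <<'E'
from rig import robot
import cv2
from h import *
st=robot.read_state(); print(st["position"],st["force"],st["gripper_width"])
for n in("wrist","top","side"): cv2.imwrite(f"pics/{n}_m.png",robot.grab_frame(n)["pixels"])
E
```

```text
[0.54183467 0.15741576 0.11798887] [-0.08113071 -0.02712757 -0.41576696] 0.009104240694414994
```

View pics/wrist_m.png

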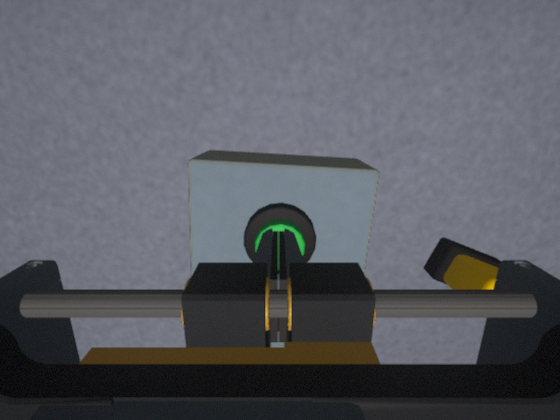

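View pics/side_m.png

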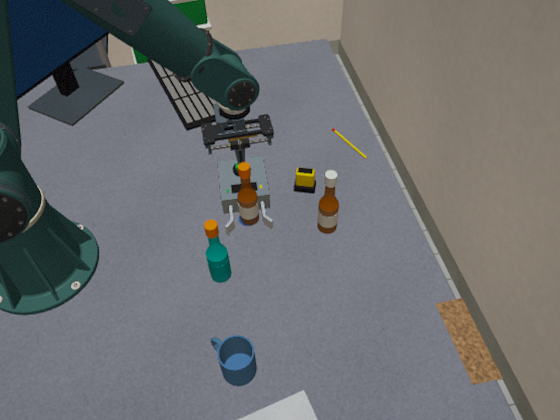

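The fingertips are over the green button (wrist ~280,235), and the bottle stands upright in the bay (side 248,200). Pressing.

Request:
apply_moves([
  [0,0,0,0,0,0.004,1],
  [0,0,0,0,0,0.008,1],
  [0,0,0,0,0,0.011,1],
  [0,0,0,0,0,0.0125,1],
])

```text
time_s: 19.95
position: [0.5429, 0.1584, 0.1077]
eef_rot: [-2.218, -2.216, -0.007]
force: [0.1, -0.6, -0.1]
gripper_width: 0.006
```

Request:
apply_moves([
  [0,0,0,0,0,0.0015,1],
  [0,0,0,0,0,0.003,1],
  [0,0,0,0,0,0.004,1],
])

```text
time_s: 20.25
position: [0.543, 0.1585, 0.1036]
eef_rot: [-2.218, -2.216, -0.007]
force: [-0.7, -1.6, 4.0]
gripper_width: 0.007
```

Request:
apply_moves([
  [0,0,0,0,0,0.0015,1],
  [0,0,0,0,0,0.003,1],
])

```text
time_s: 20.45
position: [0.5431, 0.1585, 0.1009]
eef_rot: [-2.218, -2.216, -0.007]
force: [-8.1, -3.0, 29.0]
gripper_width: 0.005
```

Request:
apply_moves([
  [0,0,0,0,0,0.0008,1],
  [0,0,0,0,0,0.0008,1],
])

```text
time_s: 20.65
position: [0.543, 0.1585, 0.101]
eef_rot: [-2.218, -2.216, -0.006]
force: [-8.1, -2.8, 23.4]
gripper_width: 0.005
```

```bash
python3 - <<'E'
from rig import robot
import cv2
st=robot.read_state(); print(st["position"],st["force"])
for n in("wrist","top"): cv2.imwrite(f"pics/{n}_n.png",robot.grab_frame(n)["pixels"])
E
```

```text
[0.54304367 0.15849008 0.10096233] [-8.12230674 -2.79634373 23.36149976]
```

View pics/wrist_n.png

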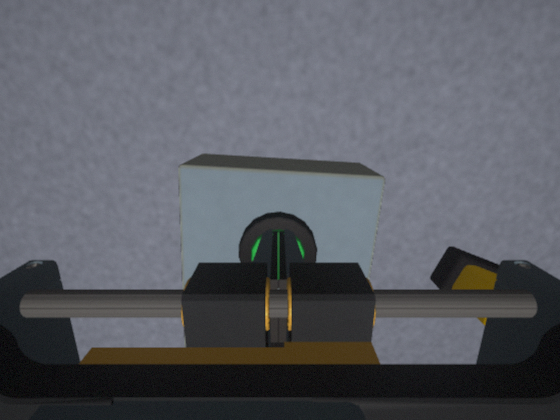

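The force of 23–29 N shows a hard stop, but a corner of the 32 mm wide tips may be resting on the black bezel. I'll lift and press once more with only a tilted tip edge at the button's centre.

Request:
apply_moves([
  [0,0,0,0,0,-0.005,1],
  [0,0,0,0,0,-0.02,1],
  [0,-0.13,0,0,0,-0.035,1],
  [0,-0.28,0,0,0,-0.04,1],
  [0,-0.28,0,0,0,-0.04,1],
  [0,-0.28,0,0,0,-0.04,1],
])

```text
time_s: 21.35
position: [0.5428, 0.159, 0.1409]
eef_rot: [2.077, 2.08, -0.284]
force: [-0.0, -0.4, -0.5]
gripper_width: 0.004
```

```bash
python3 - <<'E'
from rig import robot
import cv2
from h import *
st=robot.read_state(); print(st["position"],st["force"],st["joints"])
for n in("wrist","top","side"): cv2.imwrite(f"pics/{n}_o.png",robot.grab_frame(n)["pixels"])
R=Ro.from_rotvec(st["eef_rot"]).as_matrix(); print(R.round(3))
low=st["position"]+R@[.016,0,.025]; print("low corner",low)
print("delta to put low corner at (.5425,.158,.09)",R.T@(np.array([.5425,.158,.09])-low))
print("down unit in tool",R.T@[0,0,-1])
E
```

```text
[0.54280622 0.15901197 0.14092537] [-0.01877563 -0.40275545 -0.47853576] [ 0.3511946   0.35592404  2.0057765  -0.32300302  0.90251438  0.56673329]
[[-0.001  1.    -0.002]
 [ 0.964  0.001 -0.266]
 [-0.266 -0.002 -0.964]]
low corner [0.54273127 0.16778318 0.11256941]
delta to put low corner at (.5425,.158,.09) [-0.00342495 -0.00018657  0.02435934]
down unit in tool [0.26607722 0.00236725 0.96394881]
```

View pics/wrist_o.png

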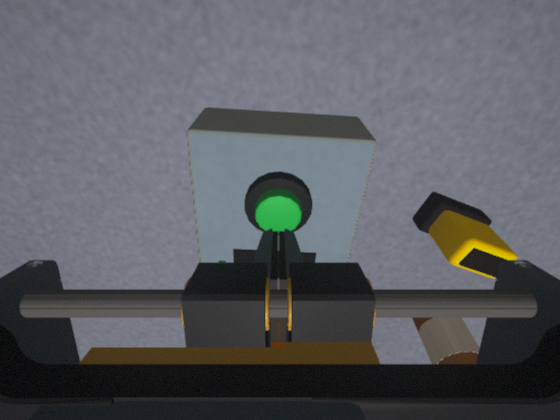

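View pics/side_o.png

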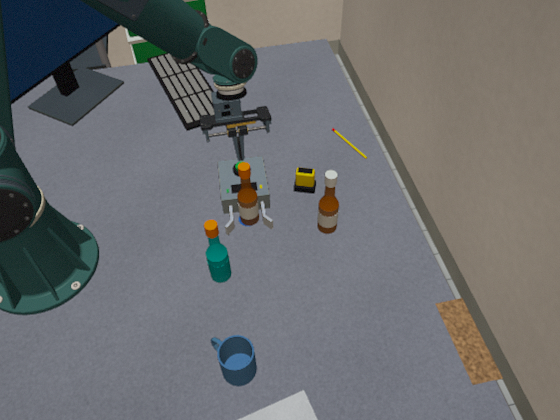

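Request:
apply_moves([
  [0,0,0,-0.005,0,0.01,1],
  [0,0,0,-0.004,0,0.02,1],
  [0,0,0,-0.003,0,0.0255,1],
  [0,0,0,-0.003,0,0.0255,1],
])

```text
time_s: 21.9
position: [0.542, 0.1474, 0.1156]
eef_rot: [2.08, 2.077, -0.288]
force: [-0.8, -0.3, 0.5]
gripper_width: 0.004
```

Request:
apply_moves([
  [0,0,0,0.0005,0,0.002,1],
  [0,0,0,0.001,0,0.0035,1],
  [0,0,0,0.0013,0,0.005,1],
])

```text
time_s: 22.2
position: [0.5421, 0.1475, 0.1104]
eef_rot: [2.08, 2.077, -0.288]
force: [-0.7, 0.0, 2.1]
gripper_width: 0.005
```

Request:
apply_moves([
  [0,0,0,0.0005,0,0.0015,1],
  [0,0,0,0.0008,0,0.003,1],
])

```text
time_s: 22.4
position: [0.5422, 0.1475, 0.1075]
eef_rot: [2.079, 2.077, -0.288]
force: [-0.7, 0.4, 3.0]
gripper_width: 0.004
```

Request:
apply_moves([
  [0,0,0,0.0005,0,0.0015,1],
  [0,0,0,0.0007,0,0.0025,1],
])

```text
time_s: 22.6
position: [0.5422, 0.1475, 0.1049]
eef_rot: [2.079, 2.077, -0.288]
force: [-1.9, -1.3, 4.7]
gripper_width: 0.003
```

Request:
apply_moves([
  [0,0,0,0.0003,0,0.001,1],
  [0,0,0,0.0006,0,0.002,1],
])

```text
time_s: 22.8
position: [0.5424, 0.1476, 0.1036]
eef_rot: [2.079, 2.077, -0.288]
force: [-8.1, -1.5, 27.5]
gripper_width: 0.005
```

Request:
apply_moves([
  [0,0,0,0.0003,0,0.001,1],
  [0,0,0,0.0003,0,0.001,1],
])

```text
time_s: 23.0
position: [0.5425, 0.1476, 0.1036]
eef_rot: [2.079, 2.076, -0.29]
force: [-8.5, -0.7, 25.5]
gripper_width: 0.005
```

The spring rose to about 5 N and then hit a hard stop at the same height as before, so the button was all the way down. Lifting clear.

Request:
apply_moves([
  [0,0,0,-0.001,0,-0.004,1],
  [0,0,0,-0.003,0,-0.012,1],
  [0,0,0,-0.01,0,-0.04,1],
  [0,0,0,-0.02,0,-0.08,1],
  [0,0,0,-0.032,0,-0.12,1],
  [0,0,0,-0.042,0,-0.16,1],
  [0,0,0,-0.05,0,-0.19,1],
  [0,0,0,-0.05,0,-0.19,1],
])

```text
time_s: 23.8
position: [0.5451, 0.1512, 0.3048]
eef_rot: [2.079, 2.074, -0.28]
force: [0.5, -0.3, -0.7]
gripper_width: 0.002
```

```bash
python3 - <<'E'
from rig import robot
import cv2
from h import *
fr={}
for n in("side","top","wrist"): fr[n]=robot.grab_frame(n); cv2.imwrite(f"pics/{n}_p.png",fr[n]["pixels"])
st=robot.read_state(); print(st["position"],st["force"],st["time_s"])
for q in("spare_bottle","stamp","mug","bottle"):
    for n in("side","top"):
        robot.grab_frame(n); print(q,n,[(np.round(d["xyz"],3).tolist(),round(d["confidence"],2)) for d in robot.recognise(n,q)][:3])
S=fr["side"]["pixels"];cv2.imwrite("pics/cs_p.png",cv2.resize(S[140:290,180:360],None,fx=4,fy=4,interpolation=2))
E
```

```text
[0.54292757 0.15047483 0.29932517] [-0.03768522 -0.68467923 -1.11559851] 23.95
spare_bottle side [([0.728, -0.056, 0.103], 0.59)]
spare_bottle top [([0.722, -0.043, 0.112], 0.98)]
stamp side [([0.71, 0.095, 0.046], 0.94)]
stamp top [([0.706, 0.099, 0.072], 0.76), ([0.537, 0.028, 0.117], 0.59)]
mug side [([0.441, -0.362, 0.044], 0.74), ([0.708, 0.096, 0.045], 0.18)]
mug top [([0.44, -0.381, 0.045], 0.61)]
bottle side [([0.539, 0.02, 0.104], 0.96), ([0.438, -0.144, 0.105], 0.61)]
bottle top [([0.448, -0.117, 0.11], 0.63), ([0.537, 0.025, 0.115], 0.61)]
```

View pics/cs_p.png

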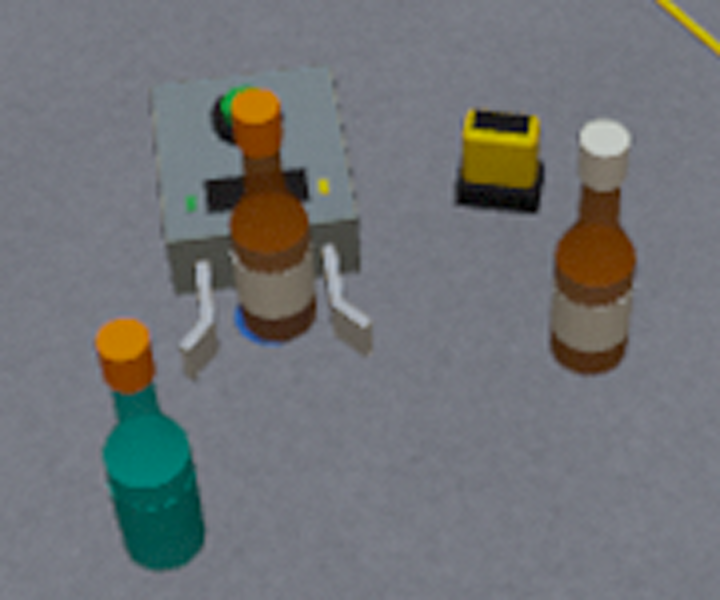

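View pics/top_p.png

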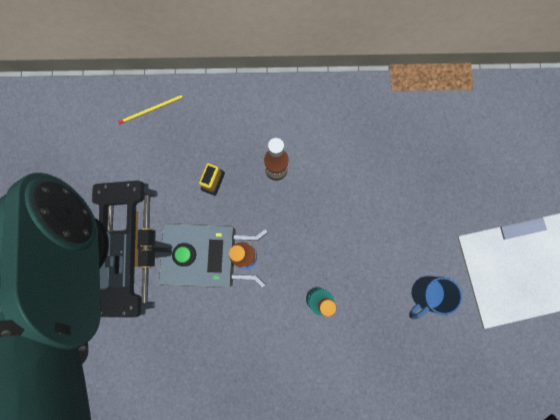

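View pics/wrist_p.png

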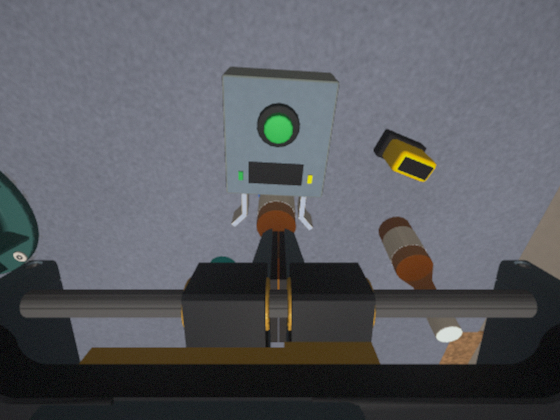

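```bash
python3 - <<'E'
from rig import robot
from h import *
from scipy.optimize import minimize
prof=[(0,.026),(.095,.026),(.123,.0125),(.165,.0125),(.165,.015),(.202,.015)]
def render(f,x,y):
    m=np.zeros((420,560),np.uint8);a=np.linspace(0,2*np.pi,40)
    for (z0,r0),(z1,r1) in zip(prof[:-1],prof[1:]):
        P=np.vstack([np.c_[x+r*np.cos(a),y+r*np.sin(a),0*a+z] for z,r in((z0,r0),(z1,r1))])
        cv2.fillConvexPoly(m,cv2.convexHull((proj(f,P)*16).round().astype(np.int32)),1,8,4)
    return m>0
for n,tg in(("side",(248,195)),("top",(243,254))):
    f=robot.grab_frame(n);D=robot.silhouettes(n,"bottle");M=min(D,key=lambda d:np.hypot(*(centroid(d["mask"])[0]-tg)))["mask"]
    c=lambda p:1-((r:=render(f,*p))&M).sum()/(r|M).sum()
    r=minimize(c,[.538,.03],method="Nelder-Mead",options=dict(initial_simplex=[[.538,.03],[.545,.03],[.538,.037]]));b=r.x
    for o in([.536,.0308],[.5377,.0286]):
        v=b-o; print(n,b.round(4),round(r.fun,3),"x_s",(v@[.058,.998]).round(4),"y_s",(v@[-.998,.058]).round(4))
print(robot.read_state()["joint_vel"].round(4),robot.read_state()["force"])
E
```

```text
side [0.5396 0.03  ] 0.145 x_s -0.0006 y_s -0.0036
side [0.5396 0.03  ] 0.145 x_s 0.0015 y_s -0.0018
top [0.5398 0.0288] 0.115 x_s -0.0018 y_s -0.0039
top [0.5398 0.0288] 0.115 x_s 0.0003 y_s -0.0021
[-0.0027 -0.0011 -0.0004 -0.0006  0.0011 -0.0017] [-0.62792109 -0.66637636  0.04404753]
```

The bottle sits at x_s of about 0 mm and y_s of about -3 mm. It is upright, the button is up, the bystanders haven't moved and the robot is clear, so I'm handing in.

```bash
python3 -c "
from rig import robot
print(robot.sign_off())"
```

```text
the job is handed in; nothing more can be done
None
```

The orange-capped amber bottle is home in the bay and the green button has been pressed down and is up again. I handed the job in at about 24 s of the 72 s; `sign_off` reports no verdict.

- **Push:** I used one fingertip about 19 mm above the desk, with the gripper tilted 30°. The single finger kept the gripper body clear of the turquoise bottle. I backed off and re-aimed three times as the bottle drifted sideways. The force on the tool was about 2–3 N while it slid and rose to about 21 N once it met the back of the bay.
- **Button:** I pressed it twice. After the first press I couldn't rule out that a fingertip corner was resting on the black bezel. The second press used only a tilted edge at the button's centre: about 5 N of spring force, then a firm stop at the same height.
- **Last checks:**
  - **Bottle:** side and top views put it within about 2 mm of home along the bay and 2–4 mm off the centre line, and it looks upright.
  - **Button and bystanders:** the button is up. The other bottle, the stamp and the mug are where they were, to within about 6 mm of measurement noise.
  - **Robot:** it stands clear about 0.2 m above the station, with no contact force.
- **Disagreement:** an earlier wrist-camera fit put the bottle 5.4 mm past home. That is probably calibration error, since the back of the bay stops it there and the two final views agree on about 0.

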